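# Stir the drying pellets

## Robot

A 6-joint arm with a two-finger parallel gripper is mounted at the origin on a cart in front of the work surface, level with it; the furniture and walls round the work are solid. World frame = base frame: x ahead of the robot, y to its left, z up, the work surface at z = 0. Lengths are in mm, angles in rad, forces in N, time in s.
With the tool pointing down it reaches from about 300 to 875 mm from the base axis. Payload 6.4 kg.
Tool frame: the origin (TCP) lies midway between the tips of the shut fingers; the grasp point (between the pads) lies 19 mm behind it; z points along the fingers, y is the line along which they close (so a half turn about z gives the same grasp; the last joint's range is limited). The gripper opens to 88 mm and grips with 3 to 60 N. Pads are 18 mm wide; open, the fingers measure 123 mm over their backs; the gripper's body (75 mm by 187 mm) begins 45 mm behind the grasp point.
Start: joints at [-1.452, 0.181, 1.607, -0, 1.354, -0.206], TCP at [183.51, -544.945, 238.714] pointing down, gripper open.
Joint ranges: [-2.99, 2.99], [-0.89, 2.07], [0.3, 2.58], [-1.14, 4.28], [0, 2.63], [-3.12, 3.12]. Speed limits (rad/s): [2.57, 2.57, 3.01, 3.14, 3.14, 3.14].

## Interface

Orientations are given as a unit quaternion [x, y, z, w].
In Python, from station import read_state, get_image, close_job, regions_of gives the robot as it stands.
- The arm moves only by the tool servo_tool, never from a script. Its argument "commands" is one flat list of numbers, 5 for each row, row after row: the shift along the tool's x, y, z normalised to -1 to 1, where 1 is 0.025 m, then the turn about the tool's z normalised to -1 to 1, where 1 is 1.5 rad, then the closure, from -1 (fully open) to 1 (shut), so that 0 is half open. In form: [dx, dy, dz, roll, fingers, dx, dy, dz, roll, fingers, ...]. A call has 1 to 20 rows; each row shifts and turns the commanded pose from where the row before left it, along the tool's axes as they then stand; what a row does not reach is not made up. A row lasts 1/8 s, in which the tool goes at most 62.5 mm and 10.7 degrees, less where a joint would pass 70% of its speed; a pose out of reach is approached as far as the arm can. A call with a number of a shift or a turn outside -1 to 1 is refused whole. A call with a gripper value outside its range is refused whole. The fingers move at their own pace and stop on an object; the grip force is fixed at half the most. Time passes only in rows, so rows that do not move let the fingers close. It gives the time, the measured TCP pose, the force, the opening and the grip force at its end, in the units of the state.
- read_state(): the state, without advancing time (a new reading comes with each control period).
- get_image(name): name is "side" or "top" or "wrist"; returns a dict with "color" (480x640x3 uint8, red, green, blue), "range_z" (480x640 float32, mm along the optical axis (not along the pixel's ray), 0 where there is no reading), "fx", "fy", "cx", "cy" (pixels), "view" (4x4, takes a point from world to camera coordinates). Camera axes: x right, y down, z forward; pixel columns grow to the right and rows downward; lengths in mm; the calibration is good to about 2 mm. A picture is of the moment at which its call begins.
- close_job(): hands the job in; it is judged then, once.
Trained networks look in a picture, given as the dict that the camera call returned (one of the last four; its "shot" number tells which), for a name from the list of things; names that differ only in an ending like _2 or _b are one class to them, and where a whole thing is asked for, a point or a joint stands for the part that bears it (a point fixed in the world has none). Each returns a list of dicts, best first, with "conf" (0 to 1); they miss things now and then, are a little off and sometimes report something else, mostly with a low value. They report only what shows in the picture. A call takes as long as a camera call. They do not tell look-alikes from the thing itself.
- regions_of(picture, label): "mask" (480x640 bool, what is visible of it) and "box" ([left, top, width, height] in pixels, round what is visible of it).
The state is a dict: "time_s": time; "joints": joint angles; "qd": joint speeds; "joint_torque": joint torques, N m; "tool_pos": TCP position; "tool_rot": TCP orientation; "ft_force": force on the tool from outside, world axes, zero at the start; "ft_torque": the same for the moment, N m; "finger_gap": opening from 0.0 (shut) to 1.0 (fully open); "grasp_force": force on a finger pad.
Only numpy, scipy, OpenCV 4.12 (cv2) and the standard library are available. Lean on these libraries where they do the work, as an engineer would, in place of code of your own. Each camera call takes 0.05 s, during which the arm holds its last target. There are 200 camera calls.

## Task

Take the stirrer off its hanger, put its foot down to near the floor of the dish among the white drying pellets on the side towards the front edge of the worktop, and from there stir them round counter-clockwise as seen from above, two full turns, about halfway between the dish's centre and its wall, so that most of the pellets no longer lie where they lay. Keep every pellet in the dish and the dish where it stands, do not disturb the other things on the worktop, and at the end hang the stirrer back in its hanger and let go.

Things in the scene. Friction and masses are not known exactly. Their poses are not given: they have to be found in the camera images.
- dish: round open steel dish, loose on the worktop, about 0.9 kg: 194 mm across the rim, 46 mm high, inner radius about 90 mm, wall 4 mm, flat inner floor 6 mm above the worktop. Origin: centre of its underside; z up, x away from the worktop's front edge, y to the robot's left. It slides if shoved.
- stirrer: upright hand stirrer, 180 mm long, 0.16 kg, hanging in the hanger. From below: foot of two crossed upright steel blades (30 mm across, 34 mm high), 12 mm round shaft, round collar (36 mm diameter, from 112 to 120 mm), square black handle. Origin: on its axis at the foot's lower end; z up towards the handle, x and y square to the handle's faces.
- stirrer_grip (a point): point to grip on the stirrer's axis, 155 mm above its origin: the black handle is 20 x 20 mm and runs from 120 to 180 mm above the stirrer's origin. Axes as the stirrer's. Stirring can tilt the stirrer a few degrees in the grasp, so grip firmly and set it upright before hanging it up.
- rack: fixed hanger: black base plate 100 x 100 x 12 mm, aluminium post at its back, and two level fork arms (each 12 mm wide, 22 mm clear between them, top 142 mm above the worktop) reaching from the post to -x. Origin: on the worktop, on the axis of the hanging stirrer; x towards the post, z up. Hung up, the collar lies on the arms and the stirrer's origin is 30 mm above this one.
- rack_mouth (a point): middle of the fork's open end, level with the arms' top, 36 mm to -x of the hanger's origin. Lips on the arms' ends stand 7 mm above them. The foot is wider than the slot, so the stirrer leaves only when raised 12 to 50 mm and drawn out level through this end, 75 mm or more from its hanging place, and goes back the same way.
- pellet_1: one of six equal chunky white ceramic drying pellets, short rounded cylinders 28 mm in diameter and 20 mm high, 14 g, loose in the dish, standing on its inner floor at the start; the six lie in a ring about halfway out, with a gap towards the worktop's front edge. Origin: centre of its underside at the start.
- pellet_2: one of six equal chunky white ceramic drying pellets, short rounded cylinders 28 mm in diameter and 20 mm high, 14 g, loose in the dish, standing on its inner floor at the start; the six lie in a ring about halfway out, with a gap towards the worktop's front edge. Origin: centre of its underside at the start.
- pellet_3: one of six equal chunky white ceramic drying pellets, short rounded cylinders 28 mm in diameter and 20 mm high, 14 g, loose in the dish, standing on its inner floor at the start; the six lie in a ring about halfway out, with a gap towards the worktop's front edge. Origin: centre of its underside at the start.
- pellet_4: one of six equal chunky white ceramic drying pellets, short rounded cylinders 28 mm in diameter and 20 mm high, 14 g, loose in the dish, standing on its inner floor at the start; the six lie in a ring about halfway out, with a gap towards the worktop's front edge. Origin: centre of its underside at the start.
- pellet_5: one of six equal chunky white ceramic drying pellets, short rounded cylinders 28 mm in diameter and 20 mm high, 14 g, loose in the dish, standing on its inner floor at the start; the six lie in a ring about halfway out, with a gap towards the worktop's front edge. Origin: centre of its underside at the start.
- pellet_6: one of six equal chunky white ceramic drying pellets, short rounded cylinders 28 mm in diameter and 20 mm high, 14 g, loose in the dish, standing on its inner floor at the start; the six lie in a ring about halfway out, with a gap towards the worktop's front edge. Origin: centre of its underside at the start.
- window_cap: bystander: round black cap with a white insert, 61 mm across and 13 mm high, loose on the worktop. Origin: centre of its underside.
- blower_bulb: bystander: black rubber dust blower standing on its base, 52 mm across and 90 mm high, loose. Origin: centre of its underside.
- tape_roll: bystander: pale roll of masking tape lying flat, 59 mm across and 18 mm high, loose. Origin: centre of its underside.
- swab_box: bystander: flat white box with a blue top, 90 x 45 x 22 mm, loose. Origin: centre of its underside.
There are look-alikes about, which are no part of the job. Of the things shaped like the stirrer, the bare steel one is meant.

How it is judged (in metres and radians):
On the way, in this order (a step that is already met when the one before it is completed fails the run):
1. the stirrer's foot is down among the pellets on the front side of the dish (x of stirrer in the frame of dish below -0.02 m and y of stirrer in the frame of dish between -0.018 and 0.018 m and z of stirrer in the frame of dish below 0.02 m and horizontal distance between stirrer and dish below 0.085 m), for 0.03 s.
2. first turn: the stirrer's foot is down among the pellets on the right side of the dish (y of stirrer in the frame of dish below -0.02 m and x of stirrer in the frame of dish between -0.018 and 0.018 m and z of stirrer in the frame of dish below 0.02 m and horizontal distance between stirrer and dish below 0.085 m), for 0.03 s.
3. first turn: the stirrer's foot is down among the pellets on the far side of the dish (x of stirrer in the frame of dish above 0.02 m and y of stirrer in the frame of dish between -0.018 and 0.018 m and z of stirrer in the frame of dish below 0.02 m and horizontal distance between stirrer and dish below 0.085 m), for 0.03 s.
4. first turn: the stirrer's foot is down among the pellets on the left side of the dish (y of stirrer in the frame of dish above 0.02 m and x of stirrer in the frame of dish between -0.018 and 0.018 m and z of stirrer in the frame of dish below 0.02 m and horizontal distance between stirrer and dish below 0.085 m), for 0.03 s.
5. first turn complete: the stirrer's foot is down among the pellets on the front side of the dish (all of step 1), for 0.03 s.
6. second turn: the stirrer's foot is down among the pellets on the right side of the dish (all of step 2), for 0.03 s.
7. second turn: the stirrer's foot is down among the pellets on the far side of the dish (all of step 3), for 0.03 s.
8. second turn: the stirrer's foot is down among the pellets on the left side of the dish (all of step 4), for 0.03 s.
9. second turn complete: the stirrer's foot is down among the pellets on the front side of the dish (all of step 5), for 0.03 s.
At the end, for the whole second after the job is handed in: At least four pellets lie over 12 mm from their starts and all six in the dish; the dish is upright within 30 mm of its start; the stirrer hangs at rest, tilted under 0.12 rad, its origin 26 to 34 mm above the hanger's, within 18 mm along and 9 mm across the slot (horizontal distance between each of pellet_1, pellet_2, pellet_3, pellet_4, pellet_5, pellet_6 and dish below 0.093 m and z of pellet_1 in the frame of dish between -0.002 and 0.05 m and z of pellet_2 in the frame of dish between -0.002 and 0.05 m and z of pellet_3 in the frame of dish between -0.002 and 0.05 m and z of pellet_4 in the frame of dish between -0.002 and 0.05 m and z of pellet_5 in the frame of dish between -0.002 and 0.05 m and z of pellet_6 in the frame of dish between -0.002 and 0.05 m and (distance of each of pellet_1, pellet_2, pellet_3, pellet_4 from where it was at the start of the episode above 0.012 m or distance of each of pellet_1, pellet_2, pellet_3, pellet_5 from where it was at the start of the episode above 0.012 m or distance of each of pellet_1, pellet_2, pellet_3, pellet_6 from where it was at the start of the episode above 0.012 m or distance of each of pellet_1, pellet_2, pellet_4, pellet_5 from where it was at the start of the episode above 0.012 m or distance of each of pellet_1, pellet_2, pellet_4, pellet_6 from where it was at the start of the episode above 0.012 m or distance of each of pellet_1, pellet_2, pellet_5, pellet_6 from where it was at the start of the episode above 0.012 m or distance of each of pellet_1, pellet_3, pellet_4, pellet_5 from where it was at the start of the episode above 0.012 m or distance of each of pellet_1, pellet_3, pellet_4, pellet_6 from where it was at the start of the episode above 0.012 m or distance of each of pellet_1, pellet_3, pellet_5, pellet_6 from where it was at the start of the episode above 0.012 m or distance of each of pellet_1, pellet_4, pellet_5, pellet_6 from where it was at the start of the episode above 0.012 m or distance of each of pellet_2, pellet_3, pellet_4, pellet_5 from where it was at the start of the episode above 0.012 m or distance of each of pellet_2, pellet_3, pellet_4, pellet_6 from where it was at the start of the episode above 0.012 m or distance of each of pellet_2, pellet_3, pellet_5, pellet_6 from where it was at the start of the episode above 0.012 m or distance of each of pellet_2, pellet_4, pellet_5, pellet_6 from where it was at the start of the episode above 0.012 m or distance of each of pellet_3, pellet_4, pellet_5, pellet_6 from where it was at the start of the episode above 0.012 m) and x of stirrer in the frame of rack between -0.018 and 0.018 m and y of stirrer in the frame of rack between -0.009 and 0.009 m and z of stirrer in the frame of rack between 0.026 and 0.034 m and angle between stirrer's own z axis and vertical below 0.12 rad and linear speed of stirrer below 0.03 m/s and distance of dish from where it was at the start of the episode below 0.03 m and angle between dish's own z axis and vertical below 0.05 rad); the robot touches nothing.
It fails at once if a pellet leaves the dish (horizontal distance between any of pellet_1, pellet_2, pellet_3, pellet_4, pellet_5, pellet_6 and dish above 0.105 m).
It fails at once if the dish is shoved more than 40 mm or tipped more than 0.25 rad (distance of dish from where it was at the start of the episode above 0.04 m or angle between dish's own z axis and vertical above 0.25 rad).
It fails at once if a bystander (round cap, dust blower, tape roll, swab box) is moved more than 30 mm (distance of any of window_cap, blower_bulb, tape_roll, swab_box from where it was at the start of the episode above 0.03 m).
It also fails if it takes over 70 s, if anything falls off the work surface, if the arm or the gripper's body presses on something with over 40 N, if the wrist force passes 120 N, or if a joint passes its speed limit or range.

## Working session

There is one attempt and no reset: what is moved stays moved. The work goes in short steps, Python scripts to look and compute and a tool call to move; the robot and the scene stay as the last step left them, time stands still between calls to the robot, and variables do not carry over. Pictures are saved under pics/ and viewed, at most 10 in all, crops included, and the job is handed in when it is done.

Besides the shell and the picture viewer there is one more tool, called after ">>>" as name(argument=value, ...) on one line, values as JSON. servo_tool: Moves the arm, as the interface text tells. Scaled input: -1 to 1 covers 0.025 m each way for a shift and 1.5 rad each way for a turn. Its arguments: {"type":"object","properties":{"commands":{"type":"array"}},"required":["commands"]}

```bash
mkdir -p pics; ls
cat > h.py <<'E'
import numpy as np, cv2
from station import *
def cloud(im,mask):
    v,u=np.nonzero(mask&(im["range_z"]>0)); z=im["range_z"][v,u].astype(float)
    c=np.stack([(u-im["cx"])/im["fx"]*z,(v-im["cy"])/im["fy"]*z,z,np.ones_like(z)])
    return (np.linalg.inv(np.array(im["view"]))@c)[:3].T
def save(im,n): cv2.imwrite("pics/"+n,im["color"][:,:,::-1])
E
python3 - <<'E'
from h import *
s=read_state();print(s)
for n in ["top","side"]:
    im=get_image(n);save(im,n+"1.png")
    print(n,np.linalg.inv(im["view"])[:3,3])
    for l in ["dish","stirrer","rack","pellet_1","window_cap","blower_bulb","tape_roll","swab_box"]:
        for r in regions_of(im,l):
            p=cloud(im,r["mask"])
            if len(p): print(l,round(r["conf"],2),r["box"],np.percentile(p,[2,50,98],axis=0).round(0).tolist())
E
```

```text
pics
{'time_s': 0.0, 'joints': array([-1.45233713e+00,  1.81551228e-01,  1.60796881e+00, -1.17136185e-05,
        1.35380888e+00, -2.06284783e-01]), 'qd': array([ 2.55783558e-03, -5.22339388e-05, -2.73659584e-05, -1.49661992e-03,
        1.15443545e-04, -1.40960023e-04]), 'joint_torque': array([ 6.74431067e-05, -4.33861220e+01, -3.41854370e+01,  7.03266333e-02,
        3.86727252e-02, -1.26663354e-04]), 'tool_pos': array([ 183.42113291, -544.40674877,  237.82336022]), 'tool_rot': array([ 9.86846029e-01,  1.61660637e-01,  3.23968652e-05, -8.67543291e-04]), 'ft_force': array([-0.48675687,  0.32963293,  0.47821613]), 'ft_torque': array([ 0.01961098, -0.06802684,  0.00614424]), 'grasp_force': 0.0, 'finger_gap': 0.9950849434235783}
top [ 395.26170033  -32.995818   1585.69044729]
dish 0.6 [209.8, 233.1, 59.8, 63.3] [[371.0, 119.0, -1.0], [455.0, 210.0, 7.0], [545.0, 293.0, 48.0]]
dish 0.24 [245.2, 271.1, 10.0, 6.9] [[418.0, 150.0, 19.0], [427.0, 160.0, 25.0], [436.0, 172.0, 32.0]]
stirrer 0.7 [441.4, 208.0, 25.1, 16.1] [[565.0, -436.0, 7.0], [576.0, -420.0, 125.0], [593.0, -409.0, 183.0]]

[... 1826 characters left out ...]
-355.0, 6.0], [565.0, -296.0, 30.0], [590.0, -266.0, 148.0]]
pellet_1 0.7 [277.7, 344.2, 11.9, 19.5] [[483.0, 220.0, 3.0], [495.0, 235.0, 23.0], [515.0, 244.0, 27.0]]
pellet_1 0.54 [319.8, 330.6, 12.2, 15.6] [[410.0, 154.0, 9.0], [421.0, 168.0, 23.0], [434.0, 177.0, 28.0]]
pellet_1 0.49 [307.1, 353.5, 9.6, 15.3] [[413.0, 217.0, 5.0], [423.0, 249.0, 23.0], [441.0, 259.0, 28.0]]
pellet_1 0.41 [299.9, 323.4, 13.0, 16.6] [[457.0, 144.0, 10.0], [468.0, 158.0, 23.0], [480.0, 166.0, 28.0]]
window_cap 0.66 [316.8, 298.3, 25.2, 15.5] [[425.0, 36.0, 5.0], [452.0, 59.0, 11.0], [480.0, 77.0, 14.0]]
swab_box 0.72 [197.7, 338.4, 43.3, 26.7] [[589.0, 256.0, 3.0], [628.0, 283.0, 21.0], [675.0, 300.0, 25.0]]
```

Run:
```python
import cv2,numpy as np
a=cv2.imread("pics/top1.png")[190:310,370:490];b=cv2.imread("pics/side1.png")[130:250,300:420]
c=cv2.imread("pics/top1.png")[150:350,140:490]
o=np.zeros((600,800,3),np.uint8)
o[:400,:400]=cv2.resize(a,(400,400));o[:400,400:]=cv2.resize(b,(400,400));o[400:,:350]=c
cv2.imwrite("pics/c1.png",o)
```

```text
(no output)
```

View pics/c1.png

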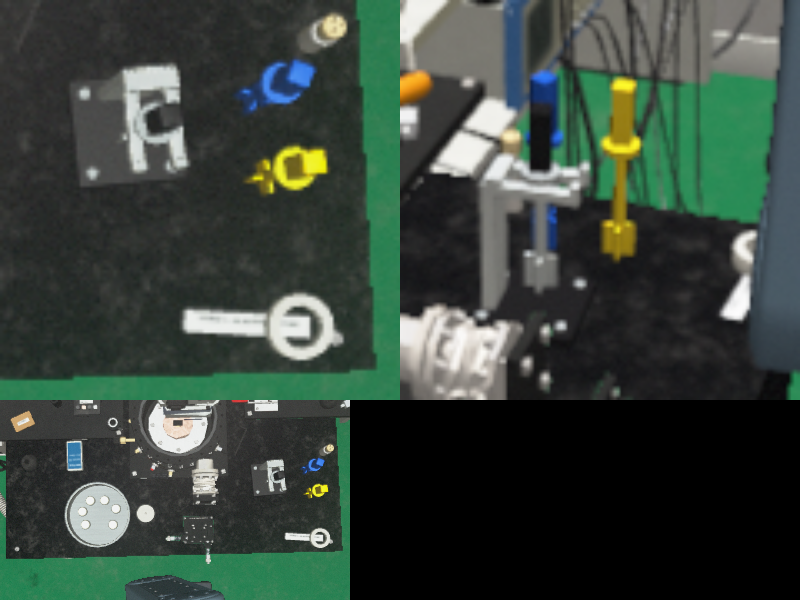

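Run:
```python
from h import *
im=get_image("top");A=cloud(im,np.ones((480,640),bool))
im2=get_image("side");B=cloud(im2,np.ones((480,640),bool))
def box(P,x0,x1,y0,y1,z0,z1): return P[(P[:,0]>x0)&(P[:,0]<x1)&(P[:,1]>y0)&(P[:,1]<y1)&(P[:,2]>z0)&(P[:,2]<z1)]
for n,P in (("top",A),("side",B)):
    q=box(P,480,620,-370,-240,8,19);print(n,"plate",len(q),cv2.minAreaRect(q[:,:2].astype(np.float32)))
    q=box(P,480,620,-370,-240,130,158);print("arms",len(q),cv2.minAreaRect(q[:,:2].astype(np.float32)))
    q=box(P,480,620,-370,-240,185,220);print("handle",len(q),q.mean(0),q.min(0),q.max(0))
    q=box(P,480,620,-370,-240,203,220);print("handletop",len(q),np.median(q,0),cv2.minAreaRect(q[:,:2].astype(np.float32)))
    q=box(P,350,570,100,310,40,54);print("rim",len(q),cv2.minEnclosingCircle(q[:,:2].astype(np.float32)),np.percentile(q,[1,99],axis=0))
# heights
for x in range(250,700,40):
    print(x,[int(np.percentile(q[:,2],98)) if len(q:=box(A,x,x+40,y,y+40,-20,600)) else -1 for y in range(-480,340,40)])
r=regions_of(im,"stirrer");
```

```text
top plate 510 ((543.7863159179688, -308.60162353515625), (121.35020446777344, 112.83915710449219), 84.53993225097656)
arms 365 ((550.28271484375, -310.92138671875), (88.04749298095703, 46.64054870605469), 3.412919759750366)
handle 70 [ 543.91971181 -309.08077726  205.92462502] [ 534.20188616 -321.04824371  185.15516401] [ 554.1139936  -300.07002819  214.38440953]
handletop 55 [ 545.27939935 -310.85628417  208.97905047] ((544.3626098632812, -310.951416015625), (19.8442325592041, 19.336395263671875), 88.54265594482422)
rim 363 ((456.4922180175781, 203.59542846679688), 96.62736511230469) [[363.10661043 109.33301175  40.15918444]
 [552.54344078 298.37464325  52.74615768]]
side plate 411 ((548.7977905273438, -308.638671875), (99.1086196899414, 102.88188171386719), 1.5538883209228516)
arms 337 ((545.1113891601562, -307.59661865234375), (89.09132385253906, 49.36272430419922), 3.863837718963623)
handle 73 [ 539.14023208 -303.98612237  200.64703368] [ 530.40063883 -320.08286584  185.57987883] [ 548.5092647  -296.09922839  211.66124217]
handletop 34 [ 539.37857423 -305.32748266  208.27709826] 
[... 583 characters left out ...]
, 42, 7]
410 [6, 6, 6, 6, 6, 8, 7, 7, 85, 92, 88, 7, 8, 17, 47, 35, 29, 27, 30, 47, 7]
450 [6, 6, 6, 6, 6, 6, 7, 6, 118, 116, 7, 7, 15, 17, 47, 30, 26, 21, 31, 50, 6]
490 [178, 182, 6, 149, 152, 15, 7, 6, 118, 118, 6, 6, 7, 6, 25, 48, 29, 30, 47, 48, 6]
530 [7, 172, 6, 192, 212, 18, 6, 12, 118, 120, 89, 45, 18, 14, 15, 46, 47, 47, 46, 6, 7]
570 [41, 183, 7, 152, 151, 18, 7, 20, 119, 173, 174, 173, 173, 19, 19, 6, 4, 6, 26, 26, 5]
610 [83, 7, 7, 6, 5, 7, 7, 50, 173, 173, 174, 174, 173, 174, 48, 6, 6, 6, 28, 26, 6]
650 [7, 6, 8, 7, 7, 7, 9, 172, 594, 593, 596, 598, 589, 175, 166, 125, 10, 7, 27, 25, 6]
690 [7, 7, 7, 6, 5, 8, 477, 497, 497, 350, 351, 426, 598, 599, 598, 597, 47, 28, 27, 26, 27]
```

>>> servo_tool(commands=[0,0,-0.2,0.0873,-1,0,0,-0.2,0.0873,-1,0.88,-0.5,-0.02,0,-1,0.88,-0.5,-0.02,0,-1,0.88,-0.5,-0.02,0,-1,0.88,-0.5,-0.02,0,-1,0.88,-0.5,-0.02,0,-1,0.88,-0.5,-0.02,0,-1,0.88,-0.5,-0.02,0,-1,0.88,-0.5,-0.02,0,-1,0.88,-0.5,-0.02,0,-1,0.88,-0.5,-0.02,0,-1,0.88,-0.5,-0.02,0,-1,0.88,-0.5,-0.02,0,-1,0.88,-0.5,-0.02,0,-1,0.88,-0.5,-0.02,0,-1,0.88,-0.5,-0.02,0,-1,0.88,-0.5,-0.02,0,-1,0.88,-0.5,-0.02,0,-1,0,0,0,0,-1])

```text
time_s: 3.55
tool_pos: [544.4, -308.4, 257.1]
tool_rot: [0.999, 0.033, 0.0, -0.0]
ft_force: [-0.7, 0.1, 0.3]
finger_gap: 0.998
grasp_force: 0.0
```

Run:
```python
from h import *
im=get_image("wrist");save(im,"w1.png");s=read_state();print(s["tool_pos"],s["tool_rot"],2*np.degrees(np.arctan2(s["tool_rot"][1],s["tool_rot"][0])),s["time_s"])
A=cloud(im,np.ones((480,640),bool))
for z0,z1 in ((4,18),(130,158),(200,220)):
    q=A[(abs(A[:,0]-542)<70)&(abs(A[:,1]+308)<70)&(A[:,2]>z0)&(A[:,2]<z1)]
    if len(q): print(z0,len(q),np.median(q,0),cv2.minAreaRect(q[:,:2].astype(np.float32)))
for r in regions_of(im,"stirrer"): print(r["conf"],r["box"])
```

```text
[ 543.57265937 -308.98060643  256.99664463] [ 9.99482396e-01  3.21695697e-02 -2.42112324e-04 -3.20635042e-05] 3.686997372401142 3.6
4 3805 [ 569.44387282 -301.32250083   12.96238531] ((553.9468994140625, -309.9890441894531), (99.33284759521484, 100.13025665283203), 3.727015733718872)
130 5347 [ 561.84693863 -307.99338808  147.56421459] ((549.7763061523438, -310.241455078125), (87.9307632446289, 46.139644622802734), 3.693984031677246)
200 1331 [ 547.00533791 -310.27670572  210.58511091] ((544.7333984375, -310.6129150390625), (20.681060791015625, 19.961917877197266), 10.638692855834961)
0.66 [410.0, 164.1, 119.4, 60.5]
```

View pics/w1.png

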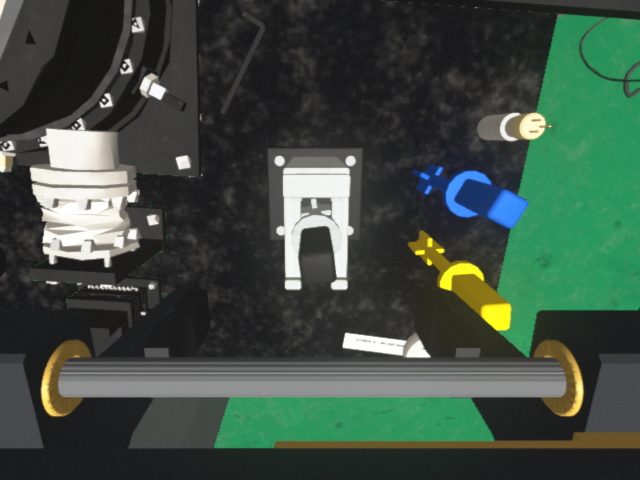

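>>> servo_tool(commands=[0,0.04,0.73,0,-1,0,0,0.73,0,-1,0,0,0.73,0,-1,0,0,0.73,0,-1,0,0,0.73,0,-1,0,0,0,0,1,0,0,0,0,1,0,0,0,0,1,0,0,0,0,1,0,0,0,0,1,0,0,0,0,1,0,0,0,0,1,0,0,0,0,1])

```text
time_s: 5.28
tool_pos: [543.4, -310.5, 166.0]
tool_rot: [1.0, 0.031, 0.0, 0.0]
ft_force: [-0.3, -1.2, 0.7]
finger_gap: 0.234
grasp_force: 29.1
```

>>> servo_tool(commands=[0,0,-0.4,0,1,0,0,-0.4,0,1,0,0,-0.4,0,1,0,0,0,0,1,-0.4,0,0,0,1,-0.6,0,0,0,1,-0.8,0,0,0,1,-0.8,0,0,0,1,-0.8,0,0,0,1,-0.6,0,0,0,1,-0.4,0,0,0,1,0,0,-0.4,0,1,0,0,-0.8,0,1,0,0,-0.8,0,1,0,0,-0.8,0,1,0,0,-0.8,0,1,0,0,-0.6,0,1,0,0,0,0,1])

```text
time_s: 7.52
tool_pos: [434.5, -317.7, 302.6]
tool_rot: [0.999, 0.032, 0.001, 0.001]
ft_force: [1.2, -0.2, -0.8]
finger_gap: 0.235
grasp_force: 29.1
```

Run:
```python
from h import *
im=get_image("side");save(im,"s2.png");s=read_state();print(s["tool_pos"],s["tool_rot"],s["finger_gap"])
for r in regions_of(im,"stirrer"):
    p=cloud(im,r["mask"]);print(r["conf"],r["box"],np.percentile(p,[2,50,98],axis=0).round(0).tolist())
cv2.imwrite("pics/s2c.png",cv2.resize(im["color"][80:260,280:480,::-1],(600,540)))
```

```text
[ 433.98987511 -317.35141198  301.29779342] [9.99502140e-01 3.15477081e-02 3.11783110e-04 3.42467305e-04] 0.23515597320748774
0.77 [375.7, 139.1, 12.6, 46.0] [[418.0, -2335.0, -920.0], [431.0, -313.0, 221.0], [959.0, -298.0, 297.0]]
0.69 [339.7, 153.8, 10.0, 51.6] [[562.0, -614.0, -92.0], [573.0, -418.0, 128.0], [647.0, -404.0, 180.0]]
0.66 [359.2, 154.5, 15.9, 49.7] [[488.0, -479.0, -0.0], [501.0, -426.0, 115.0], [519.0, -415.0, 180.0]]
```

View pics/s2c.png

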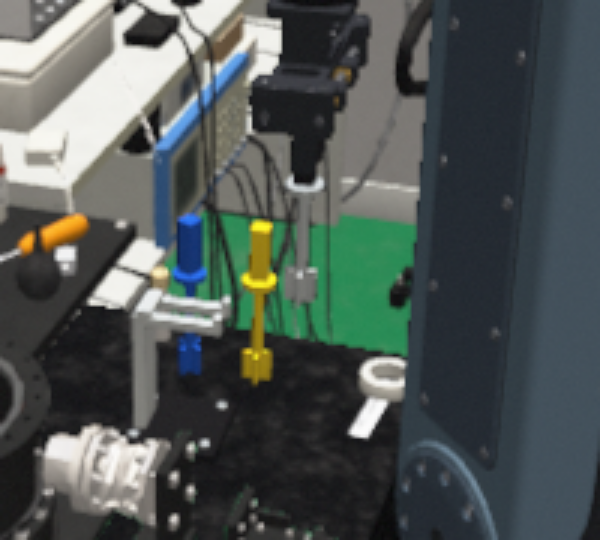

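>>> servo_tool(commands=[0,-0.4,0,0.0425,1,-0.04,-0.7,0,0,1,-0.04,-0.98,0,0,1,-0.04,-0.98,0,0,1,-0.04,-0.98,0,0,1,-0.04,-0.98,0,0,1,-0.04,-0.98,0,0,1,-0.04,-0.98,0,0,1,-0.04,-0.98,0,0,1,-0.04,-0.98,0,0,1,-0.04,-0.98,0,0,1,-0.04,-0.98,0,0,1,-0.04,-0.98,0,0,1,-0.04,-0.98,0,0,1,-0.04,-0.98,0,0,1,-0.04,-0.98,0,0,1,-0.04,-0.98,0,0,1,-0.04,-0.98,0,0,1,-0.04,-0.98,0,0,1,-0.04,-0.98,0,0,1])

```text
time_s: 10.12
tool_pos: [413.5, 152.8, 301.1]
tool_rot: [1.0, 0.0, 0.0, -0.0]
ft_force: [1.1, 0.4, -0.9]
finger_gap: 0.231
grasp_force: 29.1
```

>>> servo_tool(commands=[-0.04,-0.8,0,0,1,0,-0.7,0,0,1,0,-0.4,0,0,1,0,-0.2,0,0,1,0,0,0,0,1,0,0,0,0,1,0,0,0,0,1])

```text
time_s: 11.0
tool_pos: [413.6, 203.3, 301.0]
tool_rot: [1.0, -0.001, -0.0, 0.0]
ft_force: [0.7, -0.2, -1.4]
finger_gap: 0.233
grasp_force: 29.1
```

Run:
```python
from h import *
s=read_state();print(s["tool_pos"],s["tool_rot"],s["ft_force"],s["time_s"])
im=get_image("wrist");save(im,"w3.png")
for l in ["pellet_1","dish"]:
  for r in regions_of(im,l):
    p=cloud(im,r["mask"]);print(l,round(r["conf"],2),r["box"],np.percentile(p,[2,50,98],axis=0).round(0).tolist())
A=cloud(im,np.ones((480,640),bool))
q=A[(abs(A[:,0]-456)<120)&(abs(A[:,1]-204)<120)&(A[:,2]>43)&(A[:,2]<56)];print(len(q),cv2.minEnclosingCircle(q[:,:2].astype(np.float32)),np.percentile(q,[1,99],axis=0))
```

```text
[413.58211376 203.32540034 300.96167524] [ 9.99999683e-01 -7.94689781e-04 -1.16036169e-05  4.81946174e-05] [ 0.69476191 -0.19621429 -1.40102853] 11.0
pellet_1 0.97 [259.1, 135.8, 20.4, 27.4] [[456.0, 241.0, 22.0], [468.0, 252.0, 27.0], [480.0, 263.0, 29.0]]
pellet_1 0.95 [314.2, 108.7, 25.1, 22.3] [[487.0, 175.0, 22.0], [500.0, 187.0, 27.0], [511.0, 199.0, 29.0]]
pellet_1 0.86 [336.5, 176.1, 24.4, 23.6] [[414.0, 150.0, 7.0], [427.0, 163.0, 27.0], [439.0, 175.0, 29.0]]
pellet_1 0.67 [275.4, 108.7, 23.0, 24.4] [[487.0, 217.0, 20.0], [500.0, 229.0, 27.0], [512.0, 242.0, 29.0]]
pellet_1 0.62 [347.1, 132.4, 24.4, 22.9] [[462.0, 141.0, 20.0], [474.0, 154.0, 27.0], [485.0, 166.0, 29.0]]
pellet_1 0.58 [262.3, 172.8, 26.3, 27.7] [[417.0, 232.0, 16.0], [429.0, 244.0, 26.0], [441.0, 256.0, 28.0]]
dish 0.82 [218.7, 64.3, 179.8, 184.2] [[373.0, 115.0, 5.0], [461.0, 205.0, 7.0], [546.0, 294.0, 47.0]]
dish 0.23 [277.5, 106.8, 23.2, 27.5] [[487.0, 217.0, 22.0], [500.0, 229.0, 27.0], [512.0, 242.0, 29.0]]
3300 ((456.3118896484375, 204.8717498779297), 96.54412078857422) [[363.20830999 110.41227012  43.16782644]
 [550.99934475 299.33942711  48.59242756]]
```

View pics/w3.png

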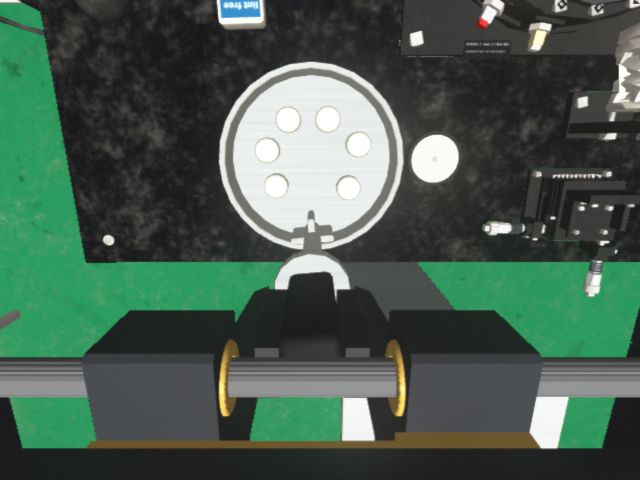

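>>> servo_tool(commands=[0,0,0.4,0,1,0,0,0.8,0,1,0,0,0.8,0,1,0,0,0.8,0,1,0,0,0.8,0,1,0,0,0.8,0,1,0,0,0.8,0,1,0,0,0.4,0,1,0,0,0.3,0,1,0,0,0.2,0,1,0,0,0,0,1,0,0,0,0,1])

```text
time_s: 12.65
tool_pos: [413.9, 203.8, 148.9]
tool_rot: [1.0, -0.0, 0.0, -0.0]
ft_force: [-1.0, 0.8, -0.3]
finger_gap: 0.237
grasp_force: 29.1
```

>>> servo_tool(commands=[0.026,0.299,0,0,1,0.078,0.29,0,0,1,0.127,0.272,0,0,1,0.172,0.246,0,0,1,0.212,0.212,0,0,1,0.246,0.172,0,0,1,0.272,0.127,0,0,1,0.29,0.078,0,0,1,0.299,0.026,0,0,1])

```text
time_s: 13.78
tool_pos: [457.1, 160.6, 148.4]
tool_rot: [1.0, -0.0, -0.0, -0.0]
ft_force: [-0.5, 0.1, -1.3]
finger_gap: 0.233
grasp_force: 29.1
```

Run:
```python
from h import *
s=read_state();print(s["tool_pos"],s["ft_force"],s["time_s"])
im=get_image("side");save(im,"s4.png")
A=cloud(im,np.ones((480,640),bool))
for l in ["pellet_1","stirrer"]:
  for r in regions_of(im,l):
    p=cloud(im,r["mask"]);print(l,round(r["conf"],2),r["box"],np.percentile(p,[2,50,98],axis=0).round(0).tolist())
q=A[(abs(A[:,0]-456)<120)&(abs(A[:,1]-204)<120)&(A[:,2]>40)&(A[:,2]<54)];print(np.percentile(q,[1,99],axis=0))
cv2.imwrite("pics/s4c.png",cv2.resize(im["color"][230:400,230:400,::-1],(560,560)))
```

```text
[457.0562521  160.59581656 148.44064983] [-0.49251735  0.0964726  -1.33980461] 13.775
pellet_1 0.67 [288.6, 356.7, 10.5, 14.8] [[452.0, 244.0, 11.0], [461.0, 259.0, 24.0], [474.0, 267.0, 28.0]]
pellet_1 0.61 [275.9, 342.8, 13.3, 15.2] [[483.0, 220.0, 11.0], [494.0, 235.0, 24.0], [506.0, 244.0, 28.0]]
pellet_1 0.57 [283.6, 331.0, 12.0, 17.2] [[484.0, 177.0, 8.0], [495.0, 192.0, 23.0], [509.0, 200.0, 28.0]]
pellet_1 0.54 [303.7, 355.4, 15.9, 15.0] [[412.0, 232.0, 6.0], [424.0, 249.0, 24.0], [444.0, 259.0, 28.0]]
pellet_1 0.48 [320.9, 322.1, 12.1, 15.6] [[422.0, 122.0, 12.0], [433.0, 140.0, 24.0], [444.0, 149.0, 29.0]]
stirrer 0.94 [305.0, 284.3, 12.5, 56.7] [[440.0, 140.0, 14.0], [452.0, 165.0, 72.0], [470.0, 178.0, 151.0]]
stirrer 0.64 [362.0, 176.0, 9.6, 31.1] [[488.0, -439.0, -0.0], [501.0, -429.0, 31.0], [516.0, -418.0, 104.0]]
stirrer 0.41 [341.6, 189.6, 6.3, 14.6] [[562.0, -486.0, -4.0], [575.0, -421.0, 20.0], [603.0, -410.0, 47.0]]
stirrer 0.4 [287.0, 356.1, 13.7, 13.5] [[452.0, 224.0, 4.0], [464.0, 258.0, 23.0], [484.0, 267.0, 28.0]]
[[359.36127537 110.09076285  40.11081825]
 [548.25170916 299.22938536  49.79733653]]
```

View pics/s4c.png

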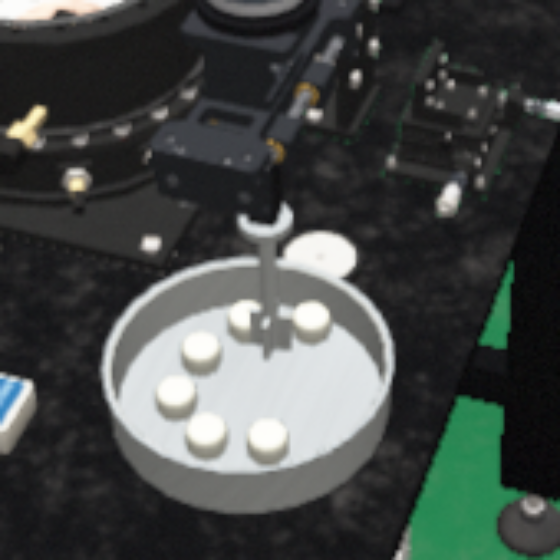

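>>> servo_tool(commands=[0.299,-0.026,0.06,0,1,0.29,-0.078,0,0,1,0.272,-0.127,0,0,1,0.246,-0.172,0,0,1,0.212,-0.212,0,0,1,0.172,-0.246,0,0,1,0.127,-0.272,0,0,1,0.078,-0.29,0,0,1,0.026,-0.299,0,0,1])

```text
time_s: 15.05
tool_pos: [499.6, 204.2, 147.0]
tool_rot: [1.0, -0.0, -0.0, 0.0]
ft_force: [0.6, 0.5, -1.4]
finger_gap: 0.233
grasp_force: 29.1
```

>>> servo_tool(commands=[-0.026,-0.299,0,0,1,-0.078,-0.29,0,0,1,-0.127,-0.272,0,0,1,-0.172,-0.246,0,0,1,-0.212,-0.212,0,0,1,-0.246,-0.172,0,0,1,-0.272,-0.127,0,0,1,-0.29,-0.078,0,0,1,-0.299,-0.026,0,0,1])

```text
time_s: 16.18
tool_pos: [456.1, 246.8, 147.0]
tool_rot: [1.0, -0.0, 0.0, -0.0]
ft_force: [-0.1, 0.1, -2.1]
finger_gap: 0.232
grasp_force: 29.1
```

>>> servo_tool(commands=[-0.299,0.026,0,0,1,-0.29,0.078,0,0,1,-0.272,0.127,0,0,1,-0.246,0.172,0,0,1,-0.212,0.212,0,0,1,-0.172,0.246,0,0,1,-0.127,0.272,0,0,1,-0.078,0.29,0,0,1,-0.026,0.299,0,0,1])

```text
time_s: 17.3
tool_pos: [413.5, 203.2, 147.0]
tool_rot: [1.0, -0.0, 0.0, 0.0]
ft_force: [0.3, -0.5, -1.9]
finger_gap: 0.234
grasp_force: 29.1
```

```bash
cat > chk.py <<'E'
from h import *
s=read_state();print(s["tool_pos"],s["ft_force"],s["time_s"])
im=get_image("side")
A=cloud(im,np.ones((480,640),bool))
for l in ["pellet_1","stirrer"]:
  for r in regions_of(im,l):
    p=cloud(im,r["mask"]);print(l,round(r["conf"],2),r["box"],np.percentile(p,[2,50,98],axis=0).round(0).tolist())
q=A[(abs(A[:,0]-456)<120)&(abs(A[:,1]-204)<120)&(A[:,2]>40)&(A[:,2]<54)];print(np.percentile(q,[1,99],axis=0))
cv2.imwrite("pics/s5c.png",cv2.resize(im["color"][230:400,230:400,::-1],(560,560)))
E
python3 chk.py
```

```text
[413.47788393 203.18890066 147.01384199] [ 0.3212039  -0.45432135 -1.88853083] 17.3
pellet_1 0.58 [326.2, 323.4, 5.5, 12.0] [[422.0, 126.0, 9.0], [426.0, 138.0, 23.0], [431.0, 146.0, 28.0]]
pellet_1 0.52 [274.6, 356.9, 14.1, 13.0] [[476.0, 256.0, 13.0], [484.0, 267.0, 25.0], [497.0, 276.0, 28.0]]
pellet_1 0.51 [288.3, 320.7, 16.4, 12.1] [[486.0, 131.0, 4.0], [497.0, 155.0, 23.0], [510.0, 163.0, 27.0]]
pellet_1 0.51 [267.5, 347.2, 13.2, 15.1] [[504.0, 231.0, 9.0], [514.0, 245.0, 24.0], [527.0, 253.0, 28.0]]
pellet_1 0.45 [323.3, 354.9, 9.2, 10.6] [[382.0, 221.0, 14.0], [393.0, 235.0, 25.0], [404.0, 246.0, 30.0]]
pellet_1 0.44 [306.2, 367.5, 6.7, 3.5] [[410.0, 256.0, 22.0], [419.0, 264.0, 25.0], [427.0, 270.0, 28.0]]
stirrer 0.94 [316.9, 301.9, 16.4, 57.5] [[396.0, 190.0, 13.0], [409.0, 208.0, 73.0], [427.0, 221.0, 165.0]]
stirrer 0.53 [362.9, 200.9, 10.9, 3.4] [[488.0, -437.0, 2.0], [500.0, -431.0, 13.0], [513.0, -416.0, 30.0]]
[[359.33161749 118.57819064  40.10036827]
 [547.91617814 299.7579103   51.28453361]]
```

View pics/s5c.png

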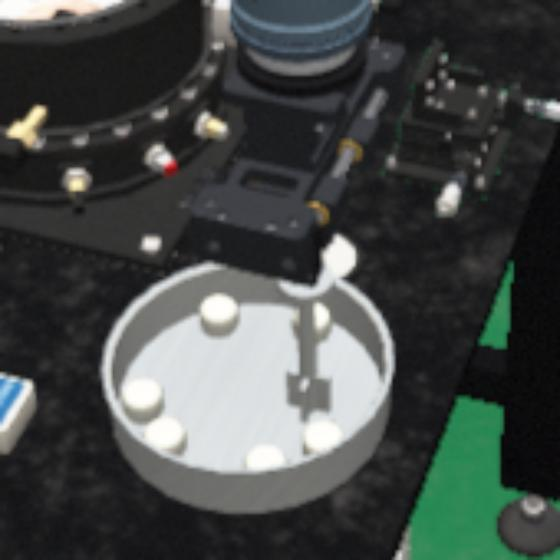

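>>> servo_tool(commands=[0.026,0.299,0,0,1,0.078,0.29,0,0,1,0.127,0.272,0,0,1,0.172,0.246,0,0,1,0.212,0.212,0,0,1,0.246,0.172,0,0,1,0.272,0.127,0,0,1,0.29,0.078,0,0,1,0.299,0.026,0,0,1,0.299,-0.026,0,0,1,0.29,-0.078,0,0,1,0.272,-0.127,0,0,1,0.246,-0.172,0,0,1,0.212,-0.212,0,0,1,0.172,-0.246,0,0,1,0.127,-0.272,0,0,1,0.078,-0.29,0,0,1,0.026,-0.299,0,0,1])

```text
time_s: 19.7
tool_pos: [499.6, 204.2, 146.9]
tool_rot: [1.0, -0.0, -0.0, 0.0]
ft_force: [-0.1, 0.2, -1.5]
finger_gap: 0.23
grasp_force: 29.1
```

>>> servo_tool(commands=[-0.026,-0.299,0,0,1,-0.078,-0.29,0,0,1,-0.127,-0.272,0,0,1,-0.172,-0.246,0,0,1,-0.212,-0.212,0,0,1,-0.246,-0.172,0,0,1,-0.272,-0.127,0,0,1,-0.29,-0.078,0,0,1,-0.299,-0.026,0,0,1,-0.299,0.026,0,0,1,-0.29,0.078,0,0,1,-0.272,0.127,0,0,1,-0.246,0.172,0,0,1,-0.212,0.212,0,0,1,-0.172,0.246,0,0,1,-0.127,0.272,0,0,1,-0.078,0.29,0,0,1,-0.026,0.299,0,0,1,0,0,0,0,1,0,0,0,0,1])

```text
time_s: 22.2
tool_pos: [413.7, 203.7, 147.0]
tool_rot: [1.0, -0.001, 0.0, -0.0]
ft_force: [-0.4, -0.4, -1.3]
finger_gap: 0.232
grasp_force: 29.1
```

```bash
python3 chk.py
```

```text
[413.66576809 203.72707151 147.02406583] [-0.43852774 -0.4050021  -1.26613284] 22.2
pellet_1 0.56 [324.4, 355.2, 7.5, 10.8] [[384.0, 225.0, 20.0], [394.0, 236.0, 25.0], [402.0, 247.0, 28.0]]
pellet_1 0.44 [325.5, 321.4, 6.9, 13.9] [[422.0, 126.0, 13.0], [426.0, 137.0, 24.0], [432.0, 146.0, 27.0]]
pellet_1 0.43 [307.2, 365.1, 5.0, 6.0] [[411.0, 256.0, 22.0], [421.0, 263.0, 26.0], [429.0, 272.0, 28.0]]
pellet_1 0.41 [273.8, 356.0, 14.8, 14.4] [[476.0, 257.0, 14.0], [485.0, 267.0, 25.0], [498.0, 278.0, 28.0]]
stirrer 0.83 [318.1, 302.5, 10.8, 52.7] [[397.0, 196.0, 16.0], [409.0, 208.0, 80.0], [423.0, 221.0, 160.0]]
[[359.83123155 118.37589774  40.17730806]
 [548.53600869 299.53430738  50.20500095]]
```

>>> servo_tool(commands=[0,0,-0.2,0,1,0,0,-0.5,0,1,0,0,-0.8,0,1,0,0,-0.8,0,1,0,0,-0.8,0,1,0,0,-0.8,0,1,0,0,-0.8,0,1,0,0,-0.8,0,1,0,0,-0.5,0,1,0,0,-0.2,0,1,0,0.4,0,0,1,0,0.7,0,0,1,0.04,0.98,0,0,1,0.04,0.98,0,0,1,0.04,0.98,0,0,1,0.04,0.98,0,0,1,0.04,0.98,0,0,1,0.04,0.98,0,0,1,0.04,0.98,0,0,1,0.04,0.98,0,0,1])

```text
time_s: 24.85
tool_pos: [420.6, -20.9, 301.0]
tool_rot: [1.0, -0.001, -0.001, -0.0]
ft_force: [0.4, -0.6, -1.3]
finger_gap: 0.235
grasp_force: 29.1
```

>>> servo_tool(commands=[0.04,0.98,0,0,1,0.04,0.98,0,0,1,0.04,0.98,0,0,1,0.04,0.98,0,0,1,0.04,0.98,0,0,1,0.04,0.98,0,0,1,0.04,0.98,0,0,1,0.04,0.98,0,0,1,0.04,0.98,0,0,1,0.04,0.9,0,0,1,0.04,0.7,0,0,1,0,0.4,0,0,1,0,0.08,0,0,1,0,0,0,-0.0425,1,0,0,0,0,1,0,0,0,0,1])

```text
time_s: 26.85
tool_pos: [432.2, -291.9, 302.1]
tool_rot: [1.0, 0.031, 0.0, 0.0]
ft_force: [0.6, 0.1, -1.4]
finger_gap: 0.231
grasp_force: 29.1
```

Run:
```python
from h import *
s=read_state();print(s["tool_pos"],s["tool_rot"],2*np.degrees(np.arctan2(s["tool_rot"][1],s["tool_rot"][0])),s["time_s"])
im=get_image("side")
for r in regions_of(im,"stirrer")[:3]:
    p=cloud(im,r["mask"]&(im["range_z"]<1600));p=p[(abs(p[:,0]-s["tool_pos"][0])<40)&(abs(p[:,1]+317)<40)];print(r["conf"],r["box"],len(p))
    if len(p)<40: continue
    for a,b in ((160,190),(205,220),(220,250),(250,275)):
        k=p[(p[:,2]>a)&(p[:,2]<b)]; print(a,b,len(k),k.mean(0) if len(k) else '')
cv2.imwrite("pics/s6c.png",cv2.resize(im["color"][90:210,340:440,::-1],(500,600)))
t=get_image("top")
for r in regions_of(t,"pellet_1"):
    print(r["conf"],np.median(cloud(t,r["mask"]),0).round())
```

```text
[ 432.18056367 -291.88590516  302.08007102] [9.99513735e-01 3.11815262e-02 7.24564767e-05 1.34668657e-05] 3.5737189846468653 26.85
0.86 [377.8, 143.3, 7.5, 47.0] 289
160 190 79 [ 429.10034895 -288.48023484  178.7640629 ]
205 220 20 [ 429.54200726 -286.31084924  212.3140043 ]
220 250 48 [ 429.19852575 -288.12368817  234.44191866]
250 275 34 [ 429.18634714 -286.16859971  260.53418351]
0.83 [337.8, 152.5, 10.5, 50.5] 0
0.75 [362.2, 155.4, 12.9, 51.6] 0
0.64 [421. 264.  24.]
0.53 [501. 147.  25.]
0.53 [491. 263.  22.]
0.49 [439. 133.  25.]
0.49 [519. 237.  24.]
0.43 [393. 232.  24.]
0.4 [458.  62.  10.]
```

View pics/s6c.png

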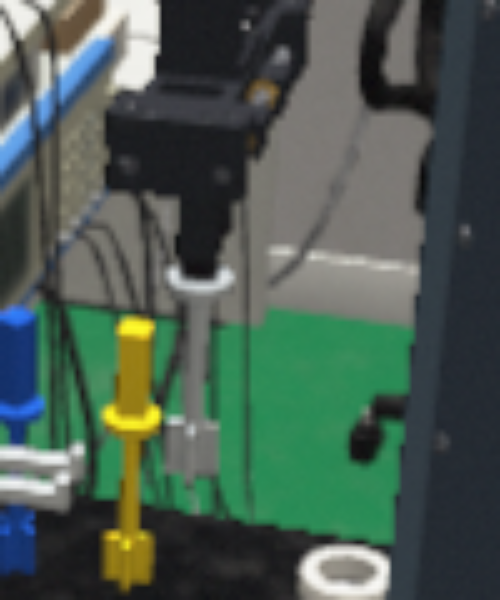

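>>> servo_tool(commands=[-0.03,0.5,0,0,1,-0.03,0.5,0,0,1,0,0,0,0,1,0,0,0.4,0,1,0,0,0.8,0,1,0,0,0.8,0,1,0,0,0.8,0,1,0,0,0.8,0,1,0,0,0.44,0,1,0,0,0.2,0,1,0,0,0,0,1,0,0,0,0,1,0,0,0,0,1])

```text
time_s: 28.68
tool_pos: [432.4, -317.6, 196.6]
tool_rot: [1.0, 0.031, 0.0, 0.0]
ft_force: [-0.1, -0.2, -1.5]
finger_gap: 0.236
grasp_force: 29.1
```

>>> servo_tool(commands=[0.3,0,0,0,1,0.5,0,0,0,1,0.7,0,0,0,1,0.7,0,0,0,1,0.7,0,0,0,1,0.7,0,0,0,1,0.5,0,0,0,1,0.25,0,0,0,1,0.1,0,0,0,1,0,0,0,0,1,0,0,0,0,1])

```text
time_s: 30.05
tool_pos: [542.8, -310.4, 196.0]
tool_rot: [1.0, 0.031, -0.0, -0.0]
ft_force: [-0.3, -0.9, -1.2]
finger_gap: 0.232
grasp_force: 29.1
```

>>> servo_tool(commands=[0,0,0.4,0,1,0,0,0.3,0,1,0,0,0.2,0,1,0,0,0.12,0,1,0,0,0.1,0,1,0,0,0.08,0,1,0,0,0,0,1,0,0,0,0,1])

```text
time_s: 31.05
tool_pos: [543.2, -310.4, 166.1]
tool_rot: [1.0, 0.031, 0.0, 0.0]
ft_force: [-0.2, 0.3, -1.3]
finger_gap: 0.232
grasp_force: 29.1
```

>>> servo_tool(commands=[0,0,0.04,0,1,0,0,0,0,1,0,0,0,0,1])

```text
time_s: 31.42
tool_pos: [543.4, -310.5, 165.9]
tool_rot: [1.0, 0.031, 0.0, 0.0]
ft_force: [-1.1, 1.7, 4.7]
finger_gap: 0.232
grasp_force: 29.2
```

Resting on the arms. Open, wait, and rise.

>>> servo_tool(commands=[0,0,0,0,0.2,0,0,0,0,-0.5,0,0,0,0,-1,0,0,0,0,-1,0,0,0,0,-1,0,0,0,0,-1,0,0,0,0,-1,0,0,0,0,-1,0,0,-0.4,0,-1,0,0,-0.8,0,-1,0,0,-0.8,0,-1,0,0,-0.8,0,-1,0,0,-0.8,0,-1,0,0,-0.8,0,-1,0,0,0,0,-1,0,0,0,0,-1])

```text
time_s: 33.42
tool_pos: [542.9, -310.1, 274.3]
tool_rot: [1.0, 0.031, -0.0, -0.0]
ft_force: [-0.6, -0.4, 0.3]
finger_gap: 1.0
grasp_force: 0.0
```

Run:
```python
from h import *
s=read_state();print(s["tool_pos"],s["finger_gap"],s["time_s"])
w=get_image("wrist");t=get_image("side")
A=cloud(w,np.ones((480,640),bool))
for z0,z1 in ((130,158),(200,220)):
    q=A[(abs(A[:,0]-542)<70)&(abs(A[:,1]+308)<70)&(A[:,2]>z0)&(A[:,2]<z1)];print(len(q),np.median(q,0),cv2.minAreaRect(q[:,:2].astype(np.float32)))
o=np.zeros((480,800,3),np.uint8);o[:,:400]=cv2.resize(w["color"][100:340,220:420,::-1],(400,480));o[:,400:]=cv2.resize(t["color"][130:250,300:400,::-1],(400,480))
cv2.imwrite("pics/f.png",o)
```

```text
[ 542.89714015 -310.10100302  274.25144481] 1.0004990657390778 33.425
4773 [ 561.44073815 -309.42992737  147.53134166] ((549.7777099609375, -310.18170166015625), (87.96895599365234, 46.0882453918457), 3.8976428508758545)
1142 [ 546.50507694 -309.54106334  210.67161215] ((544.6183471679688, -309.68670654296875), (20.532455444335938, 19.93999671936035), 8.80333423614502)
```

View pics/f.png

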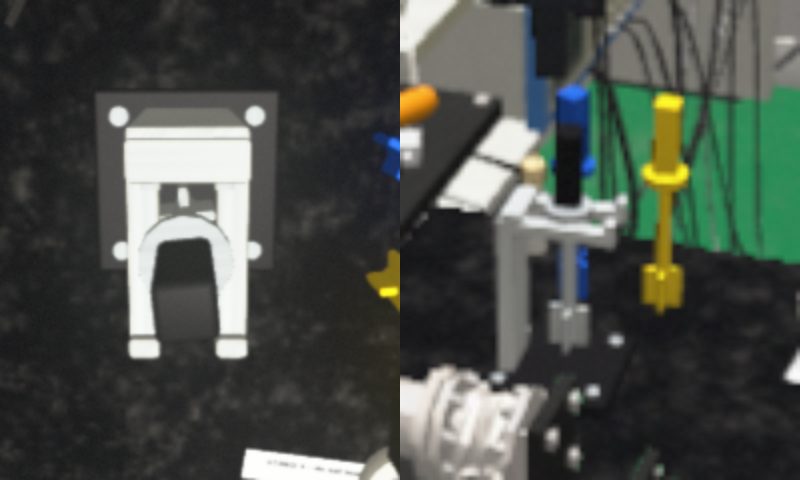

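The stirrer hangs upright in the fork (collar at (187,250), handle within 1 mm of its first position), and the gripper is clear.

```bash
python3 -c "
from station import *
print(close_job())"
```

```text
the job is handed in; nothing more can be done
None
```

I stirred the pellets two full turns counter-clockwise, hung the stirrer back upright in its hanger with the gripper clear, and handed the job in; the pictures show all six pellets in the dish and moved more than 12 mm, and the dish where it stood, but no verdict came back.

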